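# Stand the copper-washer hub in the free place on the parts tray

### The job

On this gearbox rebuild bench, pick up the toothed hub that has the copper-coloured washer (not the all-steel one) and set it down gently, upright, in the free place on the blue-rimmed parts tray, about in the middle of the gap. The two drums already standing on the tray must not be touched or moved, neither by the hub nor by the gripper.

Things in the scene. Friction and masses are not known exactly. Their poses are not given: they have to be found in the camera images.
- hub_center (a point): Centre, half-way up, of the loose hub to move: upright, round, 95 mm tall, 0.5-0.85 kg. Toothed steel foot 84 mm across, 36 high; on it a copper-coloured washer 74 across, 3 thick; from it a bare steel stub 30 mm across rises from 8.5 mm below to 47.5 mm above this point: grip it from above, about 20 mm above this point. z is up. An all-steel hub of the same shape nearby is not wanted.
- tray: Fixed tray on the bench, 160 mm along its x, 410 along its y, black rubber floor, blue rim 20 high and 5 thick. Origin at the centre of its underside; the floor's upper face is 5 mm above it. Room for three parts in a row along its y, at about y = -130, 0 and 130 mm (x = 0), each up to 10 mm off: two hold the drums, one (any) is free.
- drum_dark: Dark steel clutch drum with lugs round its outside and a stub inside, open on top, 100 mm in diameter over the lugs, 58 mm high, loose, standing in one of the tray's three places. Origin at the centre of its underside. Not to be touched.
- drum_bright: Bright machined aluminium drum, open on top, 100 mm in diameter, 68 mm high, loose, standing in another of the tray's three places. Origin at the centre of its underside. Not to be touched.

How it is judged:
At the end, for the whole second after the job is handed in: The hub stands upright (within 0.08 rad), at rest on the tray's floor, released, 8 mm or more clear of both drums and its centre within 28 mm of the tray's centre line and 152 mm of its middle lengthwise (5 mm clear of the rim); both drums are within 6 mm of where they stood (x of hub_center in the frame of tray between -0.028 and 0.028 m and y of hub_center in the frame of tray between -0.152 and 0.152 m and z of hub_center in the frame of tray between 0.0485 and 0.0565 m and angle between hub_center's own z axis and vertical below 0.08 rad and horizontal distance between hub_center and drum_dark above 0.1 m and horizontal distance between hub_center and drum_bright above 0.1 m and distance of each of drum_dark, drum_bright from where it was at the start of the episode below 0.006 m and linear speed of hub below 0.02 m/s); the robot touches nothing.
It fails at once if the hub or the robot touches a drum (over 1 N) (contact force between any of hub, the fingers, the arm and drum_dark above 1 N or contact force between any of hub, the fingers, the arm and drum_bright above 1 N).
It fails at once if a drum is shifted by more than 10 mm (distance of any of drum_dark, drum_bright from where it was at the start of the episode above 0.01 m).
It fails at once if the hub is dropped (falling free from more than about 15 mm above the tray's floor) (contact force between each of the fingers, the arm and hub below 0.05 N and z of hub_center in the frame of tray above 0.0655 m and linear speed of hub above 0.15 m/s).
It also fails if it takes over 38 s, if anything falls off the work surface, if the arm or the gripper's body presses on something with over 40 N, if the wrist force passes 120 N, or if a joint passes its speed limit or range.

### The arm

A 6-joint arm with a two-finger parallel gripper is mounted at the origin on the work surface. World frame = base frame: x ahead of the robot, y to its left, z up, the work surface at z = 0. Lengths are in m, angles in rad, forces in N, time in s.
With the tool pointing down it reaches from about 0.25 to 0.775 m from the base axis. Payload 4 kg.
Tool frame: the origin (TCP) lies midway between the tips of the shut fingers; the grasp point (between the pads) lies 19 mm behind it (bot.grasp_offset is the distance from the TCP to the grasp point, in m); z points along the fingers, y is the direction in which the jaws open and shut (so a half turn about z gives the same grasp; the last joint's range is limited). The gripper opens to 85 mm and grips with 20 to 120 N. Pads are 22 mm wide; open, the fingers measure 114 mm over their backs; the gripper's body (76 mm by 85 mm) begins 54 mm behind the grasp point. The pads swing forward as they close: fully open they stand 13 mm farther back than shut.
Start: joints at [-0.103, 0.087, 1.371, -0, 1.684, -0.103], TCP at [0.55, -0, 0.231] pointing down, gripper open.
Joint ranges: [-3.1, 3.1], [-0.76, 2.03], [0.27, 2.55], [-1.08, 4.22], [0.17, 2.65], [-2.57, 2.57]. Speed limits (rad/s): [2.79, 2.79, 3.14, 3.14, 3.14, 3.14].

### API

Orientations are given as a unit quaternion [w, x, y, z].
In Python, from plant import bot gives the robot as it stands.
- The arm moves only by the shell command python3 -m crank 'ROWS' [FORCE]. ROWS is text: rows parted by semicolons, each of 5 numbers parted by spaces: the shift along the world's x, y, z in mm, then the turn about the world's z in degrees, then the opening, from 0 (shut) to 1 (fully open). In form: dx dy dz spin grip; .... A call has 1 to 10 rows; each row shifts and turns the commanded pose from where the row before left it; what a row does not reach is not made up. A row lasts 1/8 s, in which the tool goes at most 62.5 mm and 10.7 degrees, less where a joint would pass 70% of its speed; a pose out of reach is approached as far as the arm can. A call with a gripper value outside its range is refused whole. The fingers move at their own pace and stop on an object; FORCE is the grip in N (left out, the last holds). Time passes only in rows, so rows that do not move let the fingers close. It gives the time, the measured TCP pose, the force and the opening at its end, in the units of the state.
- bot.sense(): the state, without advancing time (a new reading comes with each control period).
- bot.get_image(name): name is "scene" or "side" or "wrist"; returns a dict with "pixels" (480x640x3 uint8, red, green, blue), "mtx" (3x3 intrinsics, pixels), "extrinsics" (4x4, takes a point from camera to world coordinates). Camera axes: x right, y down, z forward; pixel columns grow to the right and rows downward; lengths in m; the calibration is good to about 2 mm. A picture is of the moment at which its call begins. There is no depth.
- bot.finish_job(): hands the job in, once; it reports no verdict.
Trained networks look in the newest picture that a camera, given by its name, has taken for a name from the list of things; names that differ only in an ending like _2 or _b are one class to them, and where a whole thing is asked for, a point or a joint stands for the part that bears it (a point fixed in the world has none). Each returns a list of dicts, best first, with "p" (0 to 1); they miss things now and then, are a little off and sometimes report something else, mostly with a low value. They report only what shows in the picture. A call takes as long as a camera call.
- bot.find_in(thing, camera): "location" ([x, y, z] in m, in world coordinates, good to about 4 mm: the middle of the surface that is visible of it).
- bot.cut_out(thing, camera): "region" (480x640 bool, what is visible of it).
- bot.pinpoint(thing, camera): "location" ([x, y, z] in m, in world coordinates, good to about 4 mm: a listed point, or the origin of a listed thing).
The state is a dict: "clock": time; "joint_pos": joint angles; "qd": joint speeds; "joint_torque": joint torques, N m; "tcp_pos": TCP position; "tcp_rot": TCP orientation; "wrist_force": force on the tool from outside, world axes, zero at the start; "ft_torque": the same for the moment, N m; "finger_gap": finger opening in m.
Only numpy, scipy, OpenCV 4.12 (cv2) and the standard library are available. Lean on these libraries where they do the work, as an engineer would, in place of code of your own. Each camera call takes 0.05 s, during which the arm holds its last target.

## Working session

There is one attempt and no reset: what is moved stays moved. The work goes in short steps, Python scripts to look and compute and a shell command to move; the robot and the scene stay as the last step left them, time stands still between calls to the robot, and variables do not carry over. Pictures are saved under pics/ and viewed, and the job is handed in when it is done.

```bash
mkdir -p pics; python3 - <<'E'
from plant import bot
import cv2,numpy as np
s=bot.sense();print(s['clock'],s['tcp_pos'],s['tcp_rot'],s['finger_gap'])
for c in ["scene","side","wrist"]:
    im=bot.get_image(c);cv2.imwrite(f"pics/{c}0.png",im['pixels'][:,:,::-1])
    for t in ["hub_center","tray","drum_dark","drum_bright"]:
        try:
            for r in bot.pinpoint(t,c)[:3]: print(c,t,round(r['p'],2),np.round(r['location'],4))
        except Exception as e: print(c,t,e)
print(bot.sense()['clock'])
E
```

```text
0.0 [5.49484325e-01 5.84307281e-05 2.30091541e-01] [-0.00089695  0.70709564  0.70711699 -0.00072233] 0.08560308368791292
scene hub_center 0.97 [ 0.4436 -0.2954  0.0494]
scene tray 0.73 [0.6197 0.0768 0.0019]
scene drum_dark 0.8 [ 0.6154 -0.0475  0.0068]
scene drum_bright 0.58 [0.6281 0.2154 0.0059]
side hub_center 0.82 [ 0.4442 -0.2952  0.0463]
side tray 0.8 [0.6209 0.0766 0.004 ]
side drum_dark 0.57 [ 0.6136 -0.0464  0.0016]
side drum_bright 0.61 [0.6259 0.2142 0.0089]
wrist hub_center 0.63 [ 0.6145 -0.0475  0.0059]
wrist tray 0.71 [ 0.6187  0.0797 -0.0008]
wrist drum_dark 0.62 [ 0.6154 -0.052   0.005 ]
0.75
```

View pics/scene0.png

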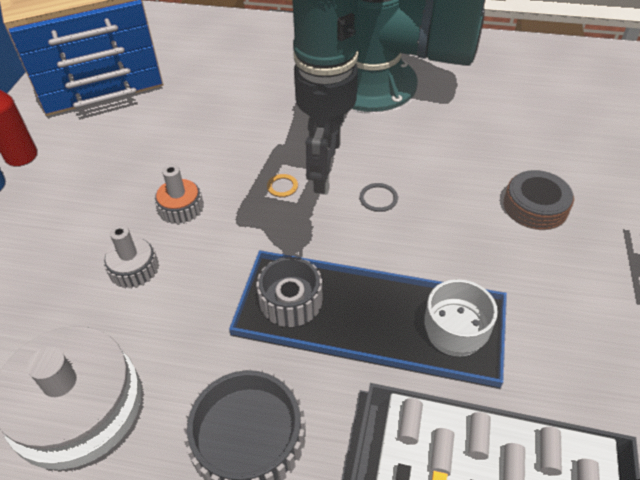

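View pics/side0.png

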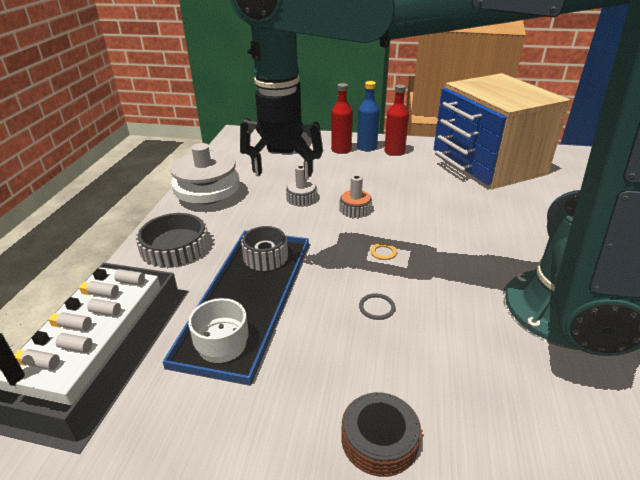

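View pics/wrist0.png

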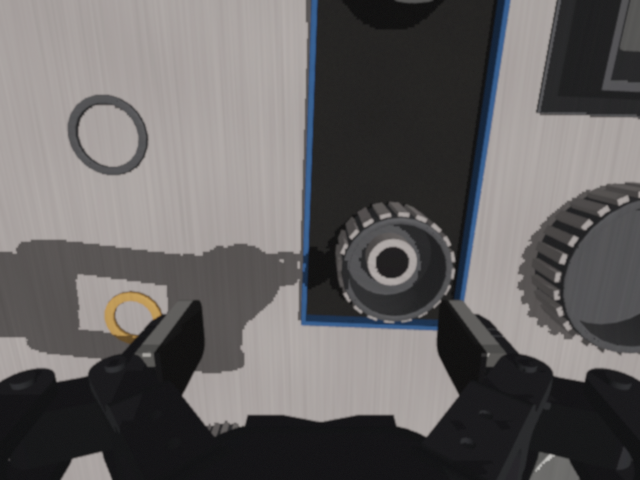

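The scene shows the copper-washer hub at scene (178,195) and side (356,200), and the all-steel one at scene (131,262). The drums stand at the tray's two ends, so the middle place is free. Next I'll triangulate to cross-check the network results.

```bash
python3 - <<'E'
from plant import bot
import cv2,numpy as np
I={c:bot.get_image(c) for c in["scene","side"]}
P={c:i['mtx']@np.linalg.inv(i['extrinsics'])[:3] for c,i in I.items()}
def tri(a,b):
    X=cv2.triangulatePoints(P['scene'],P['side'],np.array(a,float),np.array(b,float))[:,0];return np.round(X[:3]/X[3],4)
def proj(X):
    return {c:np.round((p@np.r_[X,1])[:2]/(p@np.r_[X,1])[2],1) for c,p in P.items()}
print("copper stub top",tri((171,170),(356.5,180.5)))
print("steel stub top",tri((121,232),(300,170)))
for n,X in dict(hubtop=[.4439,-.2953,.095],hubfoot=[.4439,-.2953,0.0],dd_top=[.6145,-.047,.063],db_top=[.627,.2148,.073],target=[.620,.083,.005]).items(): print(n,proj(X))
for c in I:
  m=bot.cut_out("hub_center",c)
  for r in m[:2]:
    ys,xs=np.nonzero(r['region']);print(c,r['p'],xs.min(),xs.max(),ys.min(),ys.max())
def ray0(c,u,z):
    i=I[c];d=i['extrinsics'][:3,:3]@np.linalg.inv(i['mtx'])@np.r_[u,1];o=i['extrinsics'][:3,3];return np.round(o+d*(z-o[2])/d[2],4)
for u in[(261,253),(506,293),(502,382),(231,334)]: print("scene corner",ray0('scene',u,.02))
for u in[(247,234),(310,238),(248,375),(172,364)]: print("side corner",ray0('side',u,.02))
for c in I:
    big=cv2.resize(I[c]['pixels'][140:320,80:340] if c=='scene' else I[c]['pixels'][150:390,160:400],None,fx=2.5,fy=2.5,interpolation=cv2.INTER_CUBIC)
    cv2.imwrite(f"pics/{c}_z.png",big[:,:,::-1])
print(bot.sense()['clock'])
E
```

```text
copper stub top [ 0.4389 -0.296   0.0867]
steel stub top [ 0.5901 -0.3251  0.0882]
hubtop {'scene': array([169.9, 169.5]), 'side': array([355.3, 176.5])}
hubfoot {'scene': array([180.2, 207.3]), 'side': array([354. , 208.9])}
dd_top {'scene': array([289.9, 279. ]), 'side': array([263.2, 237.1])}
db_top {'scene': array([464.1, 307. ]), 'side': array([214.7, 317.5])}
target {'scene': array([371.9, 315.5]), 'side': array([245.3, 296.4])}
scene 0.9 155 203 165 223
side 0.74 339 371 176 216
scene corner [ 0.5391 -0.1157  0.02  ]
scene corner [0.5513 0.2862 0.02  ]
scene corner [0.7084 0.2788 0.02  ]
scene corner [ 0.7    -0.1216  0.02  ]
side corner [ 0.6756 -0.1109  0.02  ]
side corner [ 0.5257 -0.1199  0.02  ]
side corner [0.5507 0.2832 0.02  ]
side corner [0.6858 0.2842 0.02  ]
0.95
```

View pics/scene_z.png

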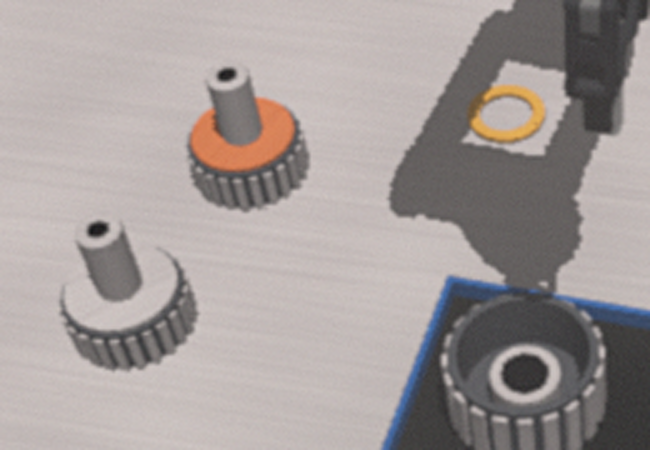

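View pics/side_z.png

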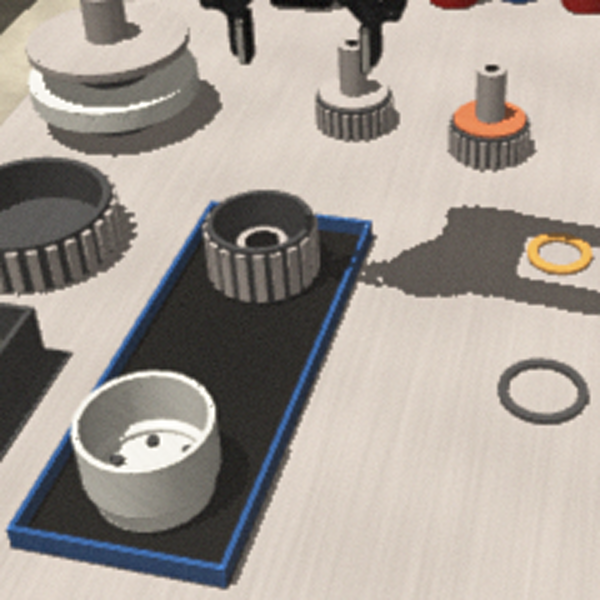

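Stub top, predicted from the network's position, lies within 1 px (about 2 mm) of the one seen in both views. I'll move above the hub.

```bash
python3 -m crank '-13 -37 0 0 1;-13 -37 0 0 1;-13 -37 0 0 1;-13 -37 0 0 1;-13 -37 0 0 1;-13 -37 0 0 1;-13 -37 0 0 1;-14 -35 0 0 1;0 0 0 0 1;0 0 0 0 1' 60
python3 - <<'E'
from plant import bot
import cv2,numpy as np
print(bot.sense()['tcp_rot'])
for c in ["wrist","side"]:
    im=bot.get_image(c);cv2.imwrite(f"pics/{c}1.png",im['pixels'][:,:,::-1])
    for r in bot.pinpoint("hub_center",c)[:2]: print(c,round(r['p'],2),np.round(r['location'],4))
    p=im['mtx']@np.linalg.inv(im['extrinsics'])[:3]
    for X in([.4445,-.2945,.095],): v=p@np.r_[X,1];print(v[:2]/v[2])
print(bot.sense()['clock'])
E
```

```text
clock: 2.2
tcp_pos: [0.4451, -0.2936, 0.2313]
tcp_rot: [-0.0, 0.707, 0.707, 0.0]
wrist_force: [-0.6, 0.8, 0.3]
finger_gap: 0.0854
[-1.54954298e-04  7.07152152e-01  7.07061308e-01  3.40318524e-04]
wrist 0.66 [ 0.4427 -0.2915  0.0497]
[319.91554941 225.96907356]
side 0.71 [ 0.4439 -0.2942  0.0473]
[355.02290804 176.64840665]
2.4
```

View pics/wrist1.png

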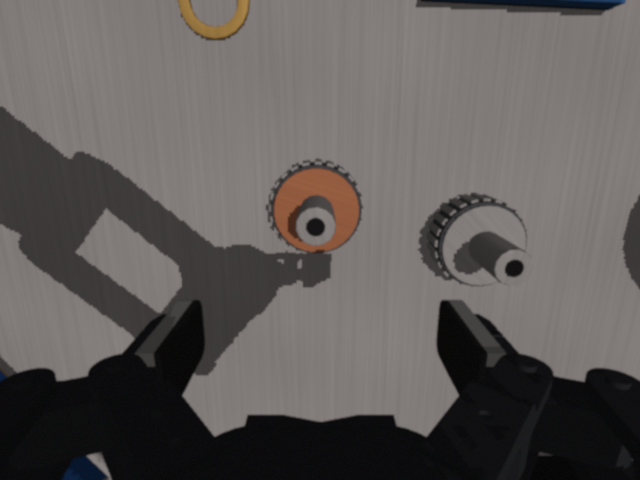

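The wrist view shows the copper hub's stub top at (316,227), about 3 mm toward -x of where I expected it. The steel hub's stub is at (512,267), about 145 mm away, so it's clear. I'll descend with a -2 mm x correction, then grip.

```bash
python3 -m crank '-2 0 -40 0 1;0 0 -40 0 1;0 0 -40 0 1;0 0 -30 0 1;0 0 -20 0 1;0 0 -13 0 1;0 0 0 0 1;0 0 0 0 0;0 0 0 0 0;0 0 0 0 0' 60
python3 -m crank '0 0 0 0 0;0 0 0 0 0;0 0 0 0 0;0 0 0 0 0'
python3 - <<'E'
from plant import bot
import cv2
im=bot.get_image("side");cv2.imwrite("pics/side2.png",cv2.resize(im['pixels'][100:260,250:450],None,fx=3,fy=3)[:,:,::-1])
E
```

```text
clock: 3.65
tcp_pos: [0.4431, -0.2944, 0.0492]
tcp_rot: [0.001, 0.707, 0.707, -0.0]
wrist_force: [-14.0, 0.3, 8.7]
finger_gap: 0.0323
clock: 4.15
tcp_pos: [0.4426, -0.2944, 0.0493]
tcp_rot: [0.0, 0.707, 0.707, -0.0]
wrist_force: [-4.7, 2.1, 5.0]
finger_gap: 0.029
```

View pics/side2.png

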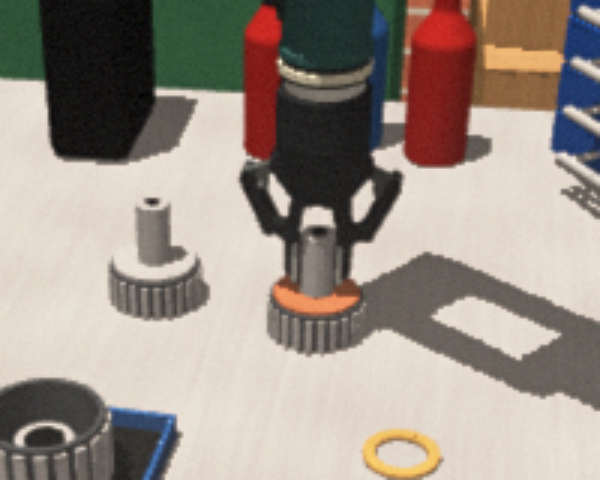

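The gap is 29 mm, which fits the 30 mm stub, and the pads are on it. Next I'll lift.

```bash
python3 -m crank '0 0 5 0 0;0 0 10 0 0;0 0 20 0 0;0 0 25 0 0;0 0 25 0 0;0 0 25 0 0;0 0 15 0 0;0 0 5 0 0;0 0 0 0 0;0 0 0 0 0' 70
python3 - <<'E'
from plant import bot
import cv2,numpy as np
s=bot.sense();print(s['tcp_pos'],s['wrist_force'],s['ft_torque'])
for c in["side","wrist"]:
    im=bot.get_image(c);cv2.imwrite(f"pics/{c}3.png",im['pixels'][:,:,::-1])
    for r in bot.pinpoint("hub_center",c)[:2]: print(c,round(r['p'],2),np.round(r['location'],4))
E
```

```text
clock: 5.45
tcp_pos: [0.4424, -0.2935, 0.1768]
tcp_rot: [-0.001, 0.707, 0.707, -0.0]
wrist_force: [-0.2, 0.1, -8.6]
finger_gap: 0.0283
[ 0.44244344 -0.29350463  0.17681604] [-0.17244644  0.11506041 -8.58194939] [0.02101636 0.02008885 0.05685034]
side 0.61 [ 0.444  -0.292   0.1735]
wrist 0.96 [ 0.4422 -0.2918  0.177 ]
```

View pics/side3.png

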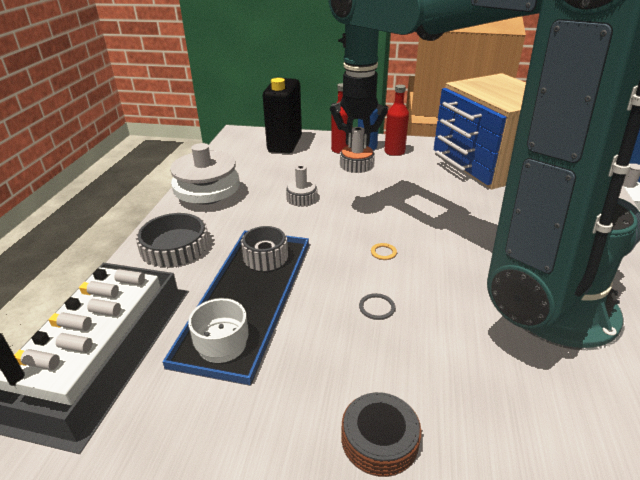

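View pics/wrist3.png

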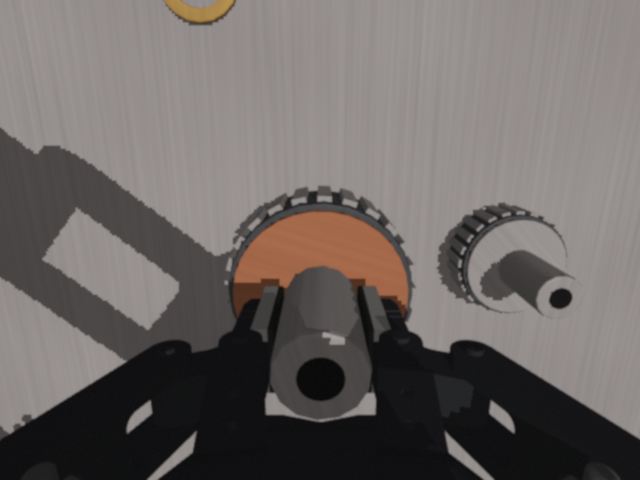

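The hub is held with 8.6 N at the wrist, upright, with its centre at about (0.443,-0.292,0.175). I'll go along y beside the tray first, then in over the gap.

```bash
python3 -m crank '0 20 0 0 0;0 35 0 0 0;0 42 0 0 0;0 45 0 0 0;0 45 0 0 0;0 45 0 0 0;0 45 0 0 0;0 42 0 0 0;0 35 0 0 0;0 20 0 0 0'
python3 -m crank '10 0 0 0 0;20 0 0 0 0;29 0 0 0 0;30 0 0 0 0;30 0 0 0 0;28 0 0 0 0;20 0 0 0 0;10 0 0 0 0;0 0 0 0 0;0 0 0 0 0'
python3 - <<'E'
from plant import bot
import cv2,numpy as np
for c in["scene","side","wrist"]:
    im=bot.get_image(c);cv2.imwrite(f"pics/{c}4.png",im['pixels'][:,:,::-1])
    for t in ["hub_center","tray","drum_dark","drum_bright"]:
      for r in bot.pinpoint(t,c)[:1]: print(c,t,round(r['p'],2),np.round(r['location'],4))
print(bot.sense()['clock'])
E
```

```text
clock: 6.9
tcp_pos: [0.442, 0.0825, 0.1785]
tcp_rot: [-0.0, 0.706, 0.708, 0.0]
wrist_force: [-0.1, -0.6, -6.9]
finger_gap: 0.0283
clock: 8.15
tcp_pos: [0.6193, 0.08, 0.1783]
tcp_rot: [-0.0, 0.707, 0.707, -0.0]
wrist_force: [-0.4, 0.6, -6.6]
finger_gap: 0.0287
scene hub_center 0.95 [0.6189 0.0814 0.1792]
scene tray 0.67 [ 0.6162  0.0749 -0.    ]
scene drum_dark 0.85 [ 0.6136 -0.0496  0.0033]
scene drum_bright 0.87 [0.6278 0.2156 0.0076]
side hub_center 0.78 [0.6202 0.0787 0.1763]
side tray 0.66 [0.6226 0.0756 0.0045]
side drum_dark 0.97 [ 0.6111 -0.047   0.0029]
side drum_bright 0.73 [0.6254 0.2144 0.0104]
wrist hub_center 0.73 [0.619  0.081  0.1791]
wrist drum_bright 0.61 [0.6207 0.2172 0.0069]
8.9
```

View pics/scene4.png

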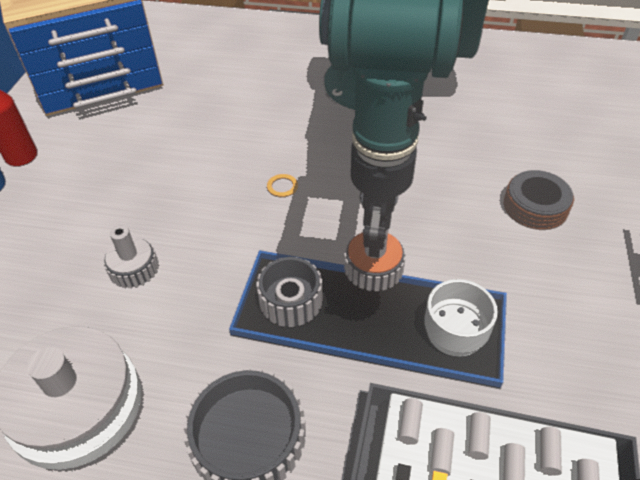

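View pics/wrist4.png

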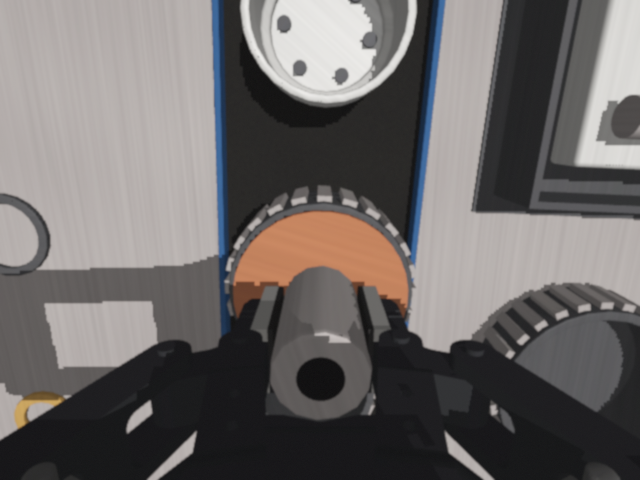

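View pics/side4.png

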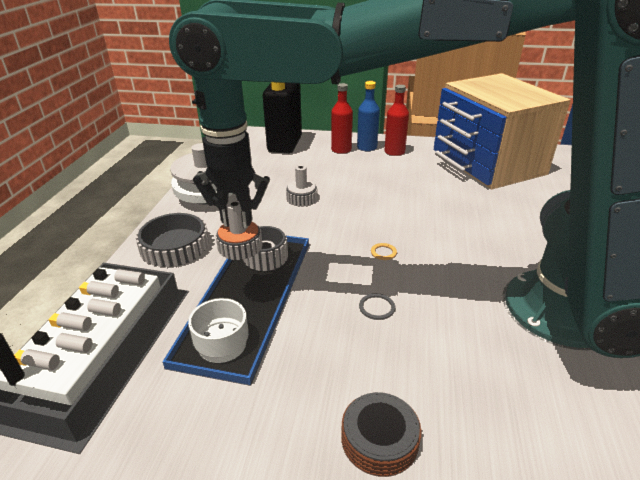

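Hub is over the gap at (0.619,0.081). The midpoint between the drums is at y about 0.083, so I'll shift +2 mm in y and descend most of the way.

```bash
python3 -m crank '0 2 -10 0 0;0 0 -20 0 0;0 0 -25 0 0;0 0 -25 0 0;0 0 -15 0 0;0 0 -10 0 0;0 0 -5 0 0;0 0 -3 0 0;0 0 0 0 0;0 0 0 0 0'
python3 - <<'E'
from plant import bot
import cv2,numpy as np
for c in["scene","side"]:
    im=bot.get_image(c);cv2.imwrite(f"pics/{c}5.png",cv2.resize(im['pixels'][200:400,200:520] if c=="scene" else im['pixels'][170:390,150:350],None,fx=2.4,fy=2.4)[:,:,::-1])
    for t in ["hub_center"]:
      for r in bot.pinpoint(t,c)[:1]: print(c,t,round(r['p'],2),np.round(r['location'],4))
E
```

```text
clock: 10.15
tcp_pos: [0.6205, 0.082, 0.0662]
tcp_rot: [0.001, 0.707, 0.707, 0.001]
wrist_force: [0.4, 0.2, -7.6]
finger_gap: 0.0284
scene hub_center 0.89 [0.619  0.0831 0.0637]
side hub_center 0.88 [0.6208 0.0799 0.0636]
```

View pics/scene5.png

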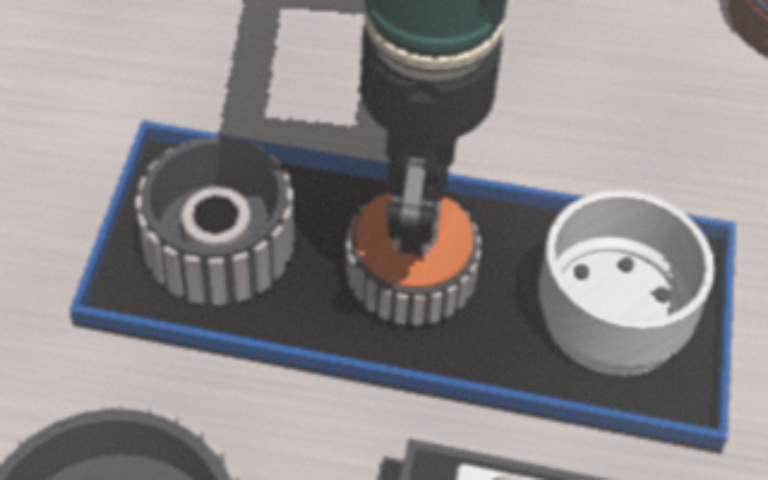

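View pics/side5.png

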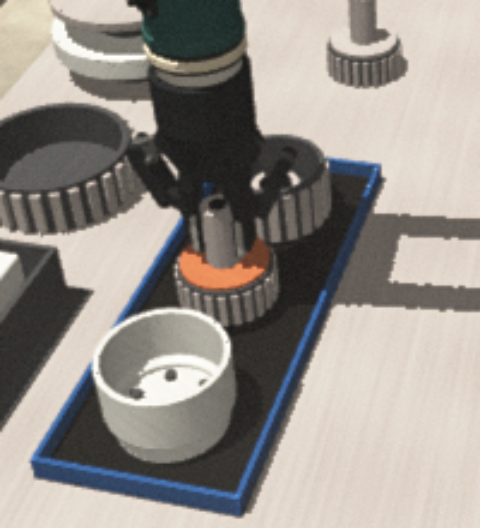

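The hub is centred between the drums and about 12 mm above the floor. I'll lower it in small steps and watch the force.

```bash
python3 -m crank '0 0 -4 0 0;0 0 -3 0 0;0 0 -2 0 0;0 0 0 0 0;0 0 0 0 0'
python3 -m crank '0 0 -1 0 0;0 0 -1 0 0;0 0 0 0 0;0 0 0 0 0'
python3 -m crank '0 0 -1 0 0;0 0 0 0 0;0 0 0 0 0'
```

```text
clock: 10.98
tcp_pos: [0.6201, 0.082, 0.0564]
tcp_rot: [0.0, 0.707, 0.707, 0.0]
wrist_force: [0.1, 0.8, -7.5]
finger_gap: 0.0283
clock: 11.48
tcp_pos: [0.6201, 0.082, 0.0544]
tcp_rot: [0.0, 0.707, 0.707, 0.0]
wrist_force: [-0.2, -0.0, -6.3]
finger_gap: 0.0286
clock: 11.85
tcp_pos: [0.6201, 0.0821, 0.0544]
tcp_rot: [0.0, 0.707, 0.707, 0.0]
wrist_force: [-3.3, 0.1, 0.9]
finger_gap: 0.0288
```

Weight has come off the wrist (from -7 to +1 N), so the hub is standing on the floor. I'll release.

```bash
python3 -m crank '0 0 0 0 0.5;0 0 0 0 0.6;0 0 0 0 0.8;0 0 0 0 1;0 0 0 0 1;0 0 0 0 1;0 0 0 0 1'
python3 -m crank '0 0 10 0 1;0 0 20 0 1;0 0 30 0 1;0 0 30 0 1;0 0 30 0 1;0 0 20 0 1;0 0 10 0 1;0 0 0 0 1;0 0 0 0 1'
python3 - <<'E'
from plant import bot
import cv2,numpy as np
for c in["scene","side","wrist"]:
    im=bot.get_image(c);cv2.imwrite(f"pics/{c}6.png",im['pixels'][:,:,::-1])
    for t in ["hub_center","tray","drum_dark","drum_bright"]:
      for r in bot.pinpoint(t,c)[:1]: print(c,t,round(r['p'],2),np.round(r['location'],4))
E
```

```text
clock: 12.72
tcp_pos: [0.62, 0.082, 0.0533]
tcp_rot: [-0.0, 0.707, 0.707, 0.0]
wrist_force: [0.9, -0.6, 0.1]
finger_gap: 0.0853
clock: 13.85
tcp_pos: [0.6195, 0.082, 0.2023]
tcp_rot: [-0.001, 0.707, 0.707, -0.001]
wrist_force: [-0.4, 0.5, -0.5]
finger_gap: 0.0855
scene hub_center 0.82 [0.6199 0.0804 0.0584]
scene drum_dark 0.84 [ 0.6169 -0.0478  0.0023]
scene drum_bright 0.83 [0.6286 0.215  0.0042]
side hub_center 0.69 [0.6253 0.0803 0.0505]
side tray 0.72 [6.233e-01 7.770e-02 3.000e-04]
side drum_dark 0.86 [ 0.6124 -0.0506  0.0058]
side drum_bright 0.8 [0.6237 0.2138 0.0093]
wrist hub_center 0.68 [0.621  0.0807 0.0527]
wrist tray 0.56 [0.62   0.2138 0.0046]
wrist drum_dark 0.9 [ 0.6151 -0.0511  0.0063]
wrist drum_bright 0.61 [0.6214 0.2166 0.0062]
```

View pics/scene6.png

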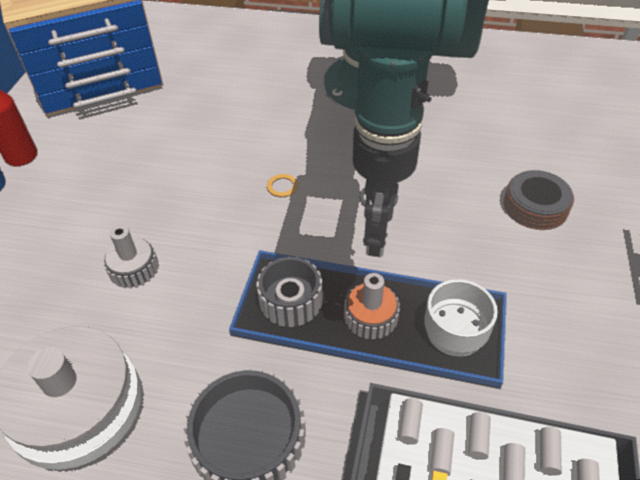

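View pics/side6.png

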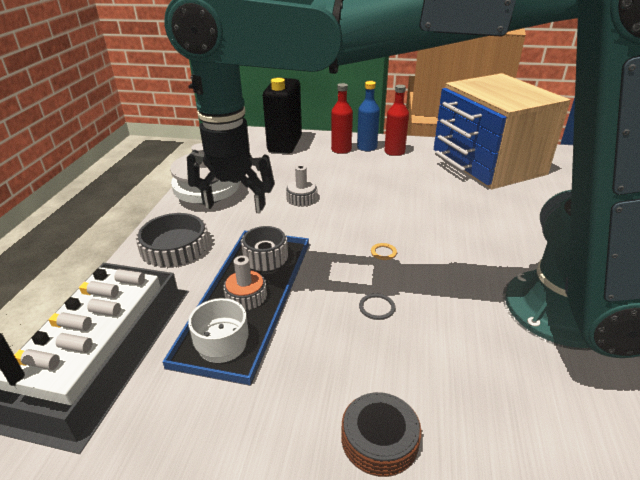

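View pics/wrist6.png

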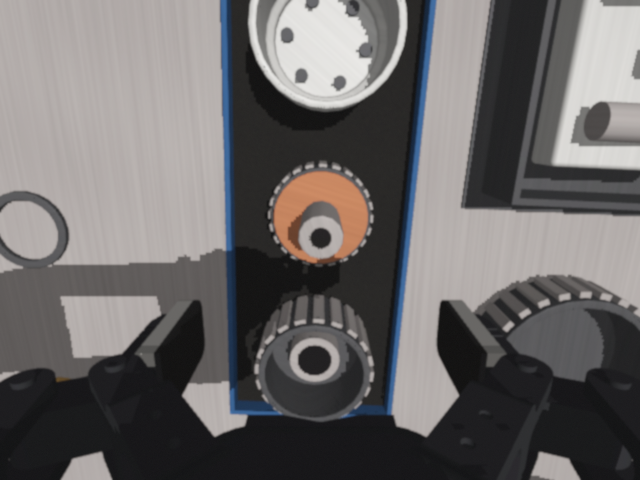

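The three views show the hub standing upright at scene (373,305), centred between both drums. The drums' pixel positions are the same as at the start. The gripper is open and clear, so I'm handing in.

```bash
python3 - <<'E'
from plant import bot
print(bot.finish_job())
E
```

```text
the job is handed in; nothing more can be done
None
```

I picked up the copper-washer hub by its stub and set it down upright in the middle place of the tray, between the two drums. I lowered it in 1 mm steps until the wrist force showed it was standing on the floor, then released it and raised the gripper clear. The job was handed in at about 14 s, with no verdict reported.

**Last checks:**
- **Hub position:** It stands at about (0.621, 0.080, 0.053). That is about 130 mm from each drum (100 mm needed) and a few mm from the tray's centre.
- **Drums:** The network positions differ by up to about 6 mm between views and times, which I put down to their noise. In the pictures both drums look exactly where they started.
- **Disagreements:**
  - The scene view put the hub's height at 0.058, against 0.050–0.053 in the side and wrist views.
  - The scene view did not report the tray.
  - The wrist view's tray position (y = 0.214) was clearly wrong, so I ignored it.
- **Wrist force:** It read about zero after release.

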